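# Pin the guard bar of the bowl spinner

### The job

Swing the guard bar of the bowl spinner shut, right up against its stop, so that the eye at its end lies over the hole in the bracket. Then take the long drop pin from the wooden rack and put it down through both holes until its collar rests on the bar, and let go.

Things in the scene. Friction and masses are not known exactly. Their poses are not given: they have to be found in the camera images.
- drop_pin: Long steel pin, longest and tallest-headed of 3 pieces hanging by their collars in a wooden rack (top 110 mm high, 18 mm holes 80 mm apart along world x within 0.3 rad). Origin at its lower tip, z up. Shank 12 mm thick, 80 long, lowest 10 tapered; collar 38 wide, z 80-85; round grip 22 wide, z 85-125. 0.2 kg. Lift 80 mm to free it. Not the short pin (34 mm shank, 20 mm grip) or hex bolt.
- spinner: Fixed plywood base 360x220 mm with 180 mm steel bowl. Origin under the bowl's axis at table level, z up, -x towards robot within 0.22 rad. At x=-120 mm, y=0 the near dark steel bracket has a level lug, top z=115, 20 thick, with a vertical 24 mm through hole, air below to z=18. Stop tab beside it at y=-33, top z=128. Bar pivot at x=+120, y=0, post top z=138. Pin fully home: its tip at z=50.
- guard_bar (a joint): Angle q of the aluminium bar on its upright pivot, rad: 0 = shut on its stop, eye over the lug's hole; grows to 1.2 as it opens to the spinner's +y. A point r mm from the pivot is at x=120-r cos q, y=r sin q (spinner frame). Bar 30 wide, z=118-130; at r=240 a 50x50 mm eye plate with a 24 mm hole. Friction hinge: 1.6 N at the knob swings it, it stays where left.
- guard_knob (a point): Centre of the top of the round black knob by which the bar is swung: upright cylinder 24 mm across, 45 mm tall, standing on the bar (z=130 to 175 mm), 160 mm from the pivot, 80 mm from the centre of the eye. Free space all round it.
Not all that is in view belongs to the job. What is shaped like the drop_pin but orange or pink is not meant.

How it is judged:
By the outcome, as a careful person would: the job done as asked, in the order asked, and still so for the second after the job is handed in, with the robot touching nothing.
It also fails if it takes over 58 s, if anything falls off the work surface, if the arm or the gripper's body presses on something with over 40 N, if the wrist force passes 120 N, or if a joint passes its speed limit or range.

### The arm

A 6-joint arm with a two-finger parallel gripper is mounted at the origin on the work surface. World frame = base frame: x ahead of the robot, y to its left, z up, the work surface at z = 0. Lengths are in m, angles in rad, forces in N, time in s.
With the tool pointing down it reaches from about 0.25 to 0.725 m from the base axis. Payload 4 kg.
Tool frame: the origin (TCP) lies midway between the tips of the shut fingers; the grasp point (between the pads) lies 19 mm behind it; z points along the fingers, y is the direction in which the jaws open and shut (so a half turn about z gives the same grasp; the last joint's range is limited). The gripper opens to 85 mm and grips with 20 to 120 N. Pads are 22 mm wide; open, the fingers measure 114 mm over their backs; the gripper's body (76 mm by 85 mm) begins 54 mm behind the grasp point. The pads swing forward as they close: fully open they stand 13 mm farther back than shut.
Start: joints at [-1.317, 0.241, 0.005, 1.335, 0, 1.571], TCP at [0.126, -0.484, 0.231] pointing down, gripper open.
Joint ranges: [-2.72, 2.72], [-1.05, 1.87], [-1.09, 1.28], [-1.99, 2.15], [-1.42, 1.44], [-3.14, 3.14]. Speed limits (rad/s): [2.79, 2.79, 3.14, 3.14, 3.14, 3.14].

### API

Orientations are given as a unit quaternion [x, y, z, w].
In Python, from workcell import get_obs, camera, camera_model, job_done, masks_of gives the robot as it stands.
- The arm moves only by the tool jog_arm, never from a script. Its argument "deltas" is a list that holds one entry, the list of rows, each a list of 7 numbers: the shift along the tool's x, y, z in mm, then the turn, a rotation vector about the tool's x, y, z in degrees, then the finger opening in mm, from 0 to 85.4. A call has 1 to 5 rows; each row shifts and turns the pose as measured when the row begins, along the tool's axes as they then stand; what a row does not reach is not made up. A row lasts 1/10 s, in which the tool goes at most 50 mm and 8.59 degrees, less where a joint would pass 70% of its speed; a pose out of reach is approached as far as the arm can. A call with a gripper value outside its range is refused whole. The fingers move at their own pace and stop on an object; the grip force is fixed at half the most. Time passes only in rows, so rows that do not move let the fingers close. It gives the time, the measured TCP pose, the force and the opening at its end, in the units of the state.
- get_obs(): the state, without advancing time (a new reading comes with each control period).
- camera(name): name is "side" or "top" or "wrist"; returns the picture (384x512x3 uint8, red, green, blue); there is no depth.
- camera_model(name): a dict with "fovy" (degrees; the focal length in pixels is half the picture's height over the tangent of half this angle, whatever the lens; pixels are square), "cx", "cy" (the principal point, pixels), "k1" (the pictures are not rectified: a ray, as slopes to the right and down, at radius r is drawn at 1 + k1 r^2 times it, then the intrinsics apply), "pose" (4x4, takes a point from camera to world coordinates); the wrist camera has in their place "T_tool_cam" (4x4, takes a point from camera to tool coordinates, whose origin is the TCP and whose axes are the flange's). Camera axes: x right, y down, z forward; pixel columns grow to the right and rows downward; lengths in m; the calibration is good to about 2 mm. A picture is of the moment at which its call begins: read the wrist's pose just before it. camera_model takes no time and is no camera call.
- job_done(): hands the job in, once; it reports no verdict.
Trained networks look in the newest picture that a camera, given by its name, has taken for a name from the list of things; names that differ only in an ending like _2 or _b are one class to them, and where a whole thing is asked for, a point or a joint stands for the part that bears it (a point fixed in the world has none). Each returns a list of dicts, best first, with "conf" (0 to 1); they miss things now and then, are a little off and sometimes report something else, mostly with a low value. They report only what shows in the picture. A call takes as long as a camera call. They do not tell look-alikes from the thing itself.
- masks_of(target, camera): "pixels" (384x512 bool, what is visible of it) and "at" ([column, row] in pixels, amid what is visible of it).
The state is a dict: "clock": time; "joint_pos": joint angles; "joint_vel": joint speeds; "tau": joint torques, N m; "eef_pos": TCP position; "tool_rot": TCP orientation; "ft_force": force on the tool from outside, world axes, zero at the start; "ft_torque": the same for the moment, N m; "grip_width": finger opening in m.
Only numpy, scipy, OpenCV 4.12 (cv2) and the standard library are available. Lean on these libraries where they do the work, as an engineer would, in place of code of your own. Each camera call takes 0.05 s, during which the arm holds its last target. There are 200 camera calls.

## Working session

There is one attempt and no reset: what is moved stays moved. The work goes in short steps, Python scripts to look and compute and a tool call to move; the robot and the scene stay as the last step left them, time stands still between calls to the robot, and variables do not carry over. Pictures are saved under pics/ and viewed, about 8 in all and at most 12, crops included, and the job is handed in when it is done.

Besides the shell and the picture viewer there is one more tool, called after "Emit:" by a JSON object that holds its "api" and its "payload", one argument or row to a line. jog_arm: Moves the arm, as the interface text tells. Its arguments: {"type":"object","properties":{"deltas":{"type":"array"}},"required":["deltas"]}

```bash
mkdir -p pics
cat > h.py <<'E'
import numpy as np, cv2
from workcell import *
from scipy.spatial.transform import Rotation as R
def K(m):
    f=192/np.tan(np.radians(m["fovy"])/2); return f
def pose(name,obs=None):
    m=camera_model(name)
    if name!="wrist": return m,np.array(m["pose"])
    o=obs or get_obs(); T=np.eye(4); T[:3,:3]=R.from_quat(o["tool_rot"]).as_matrix(); T[:3,3]=o["eef_pos"]
    return m,T@np.array(m["T_tool_cam"])
def proj(name,P,obs=None):
    m,T=pose(name,obs); f=K(m); p=(np.atleast_2d(P)-T[:3,3])@T[:3,:3]
    s=p[:,:2]/p[:,2:]; s=s*(1+m["k1"]*(s**2).sum(1,keepdims=True)); return s*f+[m["cx"],m["cy"]]
def ray(name,uv,obs=None):
    m,T=pose(name,obs); f=K(m); d=(np.array(uv,float)-[m["cx"],m["cy"]])/f; s=d.copy()
    for _ in range(20): s=d/(1+m["k1"]*(s@s))
    return T[:3,3],T[:3,:3]@np.r_[s,1]
def atz(name,uv,z,obs=None):
    o,d=ray(name,uv,obs); return o+d*(z-o[2])/d[2]
def tri(pairs):
    A=np.zeros((3,3));b=np.zeros(3)
    for n,uv in pairs:
        o,d=ray(n,uv);d=d/np.linalg.norm(d);M=np.eye(3)-np.outer(d,d);A+=M;b+=M@o
    return np.linalg.solve(A,b)
def save(im,fn): cv2.imwrite(fn,im[:,:,::-1])
E
python3 - <<'E'
from h import *
ims=[]
for c in ("top","side"):
    im=camera(c); save(im,f"pics/{c}0.png")
    print(c,np.round(camera_model(c)["pose"],3).tolist())
    for t in ("drop_pin","spinner","guard_bar","guard_knob"):
        for d in masks_of(t,c): 
            v,u=np.nonzero(d["pixels"]); print(c,t,round(d["conf"],2),np.round(d["at"]),u.min(),u.max(),v.min(),v.max(),len(u))
print(get_obs()["clock"])
E
```

```text
top [[-0.011, -0.981, 0.196, 0.374], [-1.0, 0.009, -0.015, -0.047], [0.013, -0.196, -0.98, 1.015], [0.0, 0.0, 0.0, 1.0]]
top drop_pin 0.69 [303. 174.] 296 311 167 183 210
top drop_pin 0.59 [345. 142.] 337 354 132 152 261
top drop_pin 0.5 [350. 183.] 345 362 175 192 253
top spinner 0.67 [211. 204.] 133 271 119 278 14724
top guard_bar 0.61 [169. 191.] 134 214 122 239 1945
top guard_knob 0.95 [168. 190.] 134 213 121 239 1978
side [[-0.998, -0.049, 0.03, 0.554], [-0.054, 0.624, -0.78, 0.459], [0.019, -0.78, -0.625, 0.537], [0.0, 0.0, 0.0, 1.0]]
side drop_pin 0.74 [209. 136.] 199 214 119 167 397
side drop_pin 0.61 [257. 125.] 247 262 108 158 359
side drop_pin 0.59 [237. 167.] 228 247 145 197 537
side guard_bar 0.92 [252. 264.] 147 331 214 320 5042
side guard_knob 0.72 [252. 270.] 148 330 214 320 5033
0.5
```

View pics/top0.png

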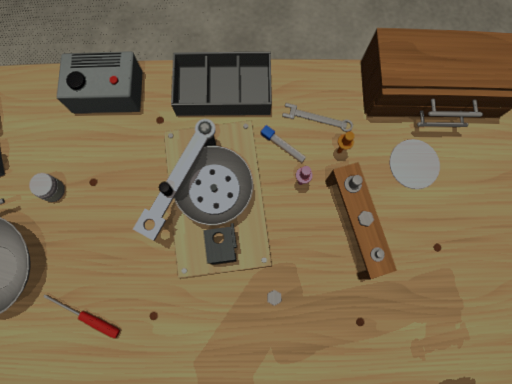

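View pics/side0.png

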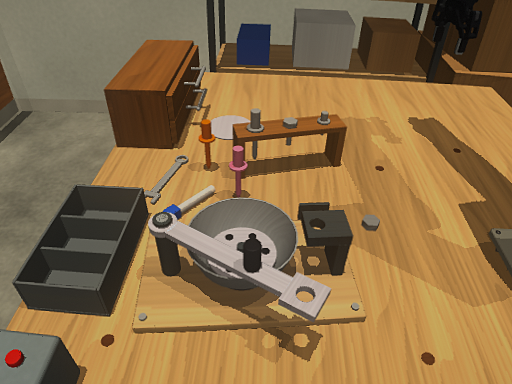

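The top view shows the rack's three steel pieces at (355,183), (366,218) and (377,254). The orange piece at (346,141) and the pink one at (304,175) are decoys. The piece at (355,183) top / (256,118) side has the tallest head, so it fits drop_pin. The bar's pivot is at (205,128), the knob at (166,188), the eye at (150,225) and the lug hole at (218,238). I'll confirm all this in one enlarged crop.

Run:
```python
from h import *
t=cv2.imread("pics/top0.png"); s=cv2.imread("pics/side0.png")
def crop(im,u,v,w,h,k): return cv2.resize(im[v:v+h,u:u+w],None,fx=k,fy=k,interpolation=cv2.INTER_CUBIC)
a=crop(t,130,112,130,100+60,3)  #390x480... 
b=crop(s,225,95,130,80,3)
c=crop(s,230,195,130,80,3)
cv2.imwrite("pics/c1.png",np.hstack([a,np.vstack([b,c])]))
P=tri([("top",(355,180)),("side",(256,111))]);print("head top",P)
for uv in ((355,180),):print(atz("top",uv,.155))
for n,uv in (("mid",(366,217)),("far",(377,253))):print(n,atz("top",uv,.12))
print("piv",tri([("top",(205,128)),("side",(162,220))]),atz("top",(205,128),.138))
print("knob",tri([("top",(165,187)),("side",(253,239))]),atz("top",(165,187),.175))
print("eye",tri([("top",(150,225)),("side",(305,294))]),atz("top",(150,225),.130))
print("lug",tri([("top",(218,238)),("side",(318,223))]),atz("top",(218,238),.115))
```

```text
head top [ 0.58150279 -0.26606546  0.15428136]
[ 0.5819838 -0.2659882  0.155    ]
mid [ 0.50900373 -0.29413279  0.12      ]
far [ 0.43197694 -0.31334064  0.12      ]
piv [0.70716615 0.05032393 0.13133907] [0.70458092 0.04958491 0.138     ]
knob [0.56541024 0.12370072 0.17889624] [0.56578666 0.1245614  0.175     ]
eye [0.49579763 0.16412873 0.12477897] [0.49488581 0.16294282 0.13      ]
lug [0.46797479 0.02159291 0.11454324] [0.46823377 0.02147592 0.115     ]
```

View pics/c1.png

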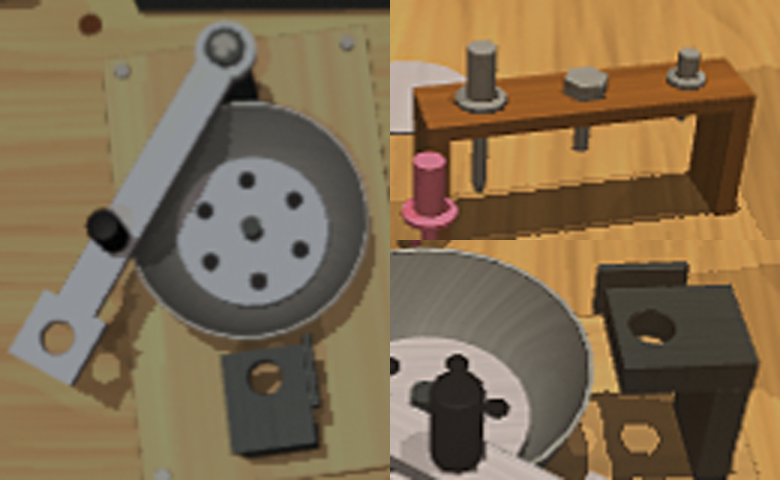

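The crop confirms it. The left rack piece has the tallest grip, a collar and a long tapered shank. The middle piece is the hex bolt and the right one is the short pin. The distances also check: pivot to lug is 238 mm, pivot to eye 238 mm and pivot to knob 158 mm, so the bar stands at q≈0.61. I'll plan the move to the knob next.

```bash
cat >> h.py <<'E'
def plan(pos,ydir,n=None,rnd=1):
    "rows to reach pos with tool z down and tool y along +-ydir (nearest, least turn)"
    o=get_obs(); p=np.array(o["eef_pos"]); r=R.from_quat(o["tool_rot"])
    y=np.r_[np.array(ydir,float)/np.linalg.norm(ydir),0]; z=np.array([0,0,-1.])
    best=min((R.from_matrix(np.c_[np.cross(s*y,z),s*y,z]) for s in (1,-1)),key=lambda q:(r.inv()*q).magnitude())
    w=(r.inv()*best).as_rotvec(); d=np.array(pos)-p
    n=n or int(np.ceil(max(np.linalg.norm(d)/.045,np.degrees(np.linalg.norm(w))/8)))
    print("t",round(o["clock"],2),"pos",np.round(p,4),"n",n,"turn",np.round(np.degrees(w),1),"F",np.round(o["ft_force"],1))
    for i in range(n):
        rr=r*R.from_rotvec(w*i/n); print(np.round(rr.inv().apply(d/n)*1000,rnd).tolist()+np.round(np.degrees(w/n),1).tolist())
E
python3 - <<'E'
from h import *
o=get_obs();print(np.round(R.from_quat(o["tool_rot"]).as_matrix(),3).tolist())
plan([.5655,.124,.235],[-.475,-.88])
plan([.5655,.124,.235],[.475,.88],)
print(atz("top",(304,175),.12))
E
```

```text
[[0.968, 0.251, -0.0], [0.251, -0.968, 0.0], [-0.0, -0.0, -1.0]]
t 0.5 pos [ 0.1255 -0.4839  0.2313] n 17 turn [-0.   0.  42.9] F [-0.2  0.7  0.4]
[34.0, -28.1, -0.2, -0.0, 0.0, 2.5]
[32.8, -29.6, -0.2, -0.0, 0.0, 2.5]
[31.4, -31.0, -0.2, -0.0, 0.0, 2.5]
[30.0, -32.4, -0.2, -0.0, 0.0, 2.5]
[28.6, -33.6, -0.2, -0.0, 0.0, 2.5]
[27.1, -34.9, -0.2, -0.0, 0.0, 2.5]
[25.5, -36.0, -0.2, -0.0, 0.0, 2.5]
[23.9, -37.1, -0.2, -0.0, 0.0, 2.5]
[22.2, -38.1, -0.2, -0.0, 0.0, 2.5]
[20.5, -39.1, -0.2, -0.0, 0.0, 2.5]
[18.8, -39.9, -0.2, -0.0, 0.0, 2.5]
[17.0, -40.7, -0.2, -0.0, 0.0, 2.5]
[15.2, -41.4, -0.2, -0.0, 0.0, 2.5]
[13.4, -42.1, -0.2, -0.0, 0.0, 2.5]
[11.5, -42.6, -0.2, -0.0, 0.0, 2.5]
[9.6, -43.1, -0.2, -0.0, 0.0, 2.5]
[7.7, -43.5, -0.2, -0.0, 0.0, 2.5]
t 0.5 pos [ 0.1255 -0.4839  0.2313] n 17 turn [-0.   0.  42.9] F [-0.2  0.7  0.4]
[34.0, -28.1, -0.2, -0.0, 0.0, 2.5]
[32.8, -29.6, -0.2, -0.0, 0.0, 2.5]
[31.4, -31.0, -0.2, -0.0, 0.0, 2.5]
[30.0, -32.4, -0.2, -0.0, 0.0, 2.5]
[28.6, -33.6, -0.2, -0.0, 0.0, 2.5]
[27.1, -34.9, -0.2, -0.0, 0.0, 2.5]
[25.5, -36.0, -0.2, -0.0, 0.0, 2.5]
[23.9, -37.1, -0.2, -0.0, 0.0, 2.5]
[22.2, -38.1, -0.2, -0.0, 0.0, 2.5]
[20.5, -39.1, -0.2, -0.0, 0.0, 2.5]
[18.8, -39.9, -0.2, -0.0, 0.0, 2.5]
[17.0, -40.7, -0.2, -0.0, 0.0, 2.5]
[15.2, -41.4, -0.2, -0.0, 0.0, 2.5]
[13.4, -42.1, -0.2, -0.0, 0.0, 2.5]
[11.5, -42.6, -0.2, -0.0, 0.0, 2.5]
[9.6, -43.1, -0.2, -0.0, 0.0, 2.5]
[7.7, -43.5, -0.2, -0.0, 0.0, 2.5]
[ 0.60230777 -0.1639297   0.12      ]
```

Emit:
{"api": "jog_arm", "payload": {
  "deltas": [
    [[34,-28,0,0,0,2.5,85],[33,-30,0,0,0,2.5,85],[31,-31,0,0,0,2.5,85],[30,-32,0,0,0,2.5,85],[29,-34,0,0,0,2.5,85]]
  ]
}}

```text
clock: 1.0
eef_pos: [0.2574, -0.305, 0.2304]
tool_rot: [1.0, 0.007, 0.001, 0.001]
ft_force: [0.1, -0.5, 0.1]
grip_width: 0.0848
```

Emit:
{"api": "jog_arm", "payload": {
  "deltas": [
    [[27,-35,0,0,0,2.5,85],[25,-36,0,0,0,2.5,85],[24,-37,0,0,0,2.5,85],[22,-38,0,0,0,2.5,85],[20,-39,0,0,0,2.5,85]]
  ]
}}

```text
clock: 1.5
eef_pos: [0.3937, -0.1216, 0.2318]
tool_rot: [0.994, -0.107, 0.003, 0.003]
ft_force: [0.2, -0.8, 0.7]
grip_width: 0.0849
```

Emit:
{"api": "jog_arm", "payload": {
  "deltas": [
    [[19,-40,0,0,0,2.5,85],[17,-41,0,0,0,2.5,85],[15,-41,0,0,0,2.5,85],[13,-42,0,0,0,2.5,85]]
  ]
}}

```text
clock: 1.9
eef_pos: [0.4704, -0.0797, 0.2373]
tool_rot: [0.993, -0.112, 0.006, -0.046]
ft_force: [-0.3, -0.6, 0.9]
grip_width: 0.085
```

Run:
```python
from h import *
plan([.5655,.124,.235],[-.475,-.88])
```

```text
t 1.9 pos [ 0.4704 -0.0797  0.2373] n 5 turn [-5.3  0.6 15.4] F [-0.3 -0.6  0.9]
[9.4, -43.7, 4.5, -1.1, 0.1, 3.1]
[7.1, -44.3, 3.7, -1.1, 0.1, 3.1]
[4.7, -44.6, 2.9, -1.1, 0.1, 3.1]
[2.2, -44.9, 2.1, -1.1, 0.1, 3.1]
[-0.2, -45.0, 1.3, -1.1, 0.1, 3.1]
```

The last call covered less ground than commanded and left the tool tilted. I'll check the joints.

Run:
```python
from h import *
o=get_obs()
for k in("joint_pos","joint_vel","tau","ft_force","eef_pos"):print(k,np.round(o[k],3))
save(camera("side"),"pics/s2.png")
o=get_obs()
for k in("joint_pos","joint_vel","eef_pos"):print(k,np.round(o[k],3))
```

```text
joint_pos [-0.226  0.19  -0.048  1.331  0.092  3.141]
joint_vel [0.027 0.281 0.41  0.161 0.275 0.001]
tau [  0.167 -35.65   24.343  -0.28    0.09   -0.   ]
ft_force [-0.33  -0.599  0.861]
eef_pos [ 0.47  -0.08   0.237]
joint_pos [-0.226  0.192 -0.044  1.33   0.093  3.141]
joint_vel [-0.011 -0.033 -0.049 -0.008 -0.057  0.002]
eef_pos [ 0.473 -0.08   0.238]
```

View pics/s2.png

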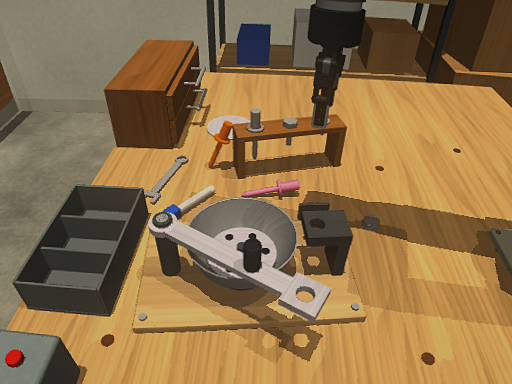

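The decoys are toppling by themselves: pink is down at (272,188) and orange is leaning. The arm is touching nothing. The cause of the shortfall is joint 6 at its limit of 3.14, so I'll use the half-turn-equivalent orientation.

```bash
python3 - <<'E'
s=open("h.py").read()
s=s.replace("n=None,rnd=1):","n=None,rnd=1,neg=None):").replace("for s in (1,-1))","for s in ((1,) if neg else (1,-1)))").replace("w=(r.inv()*best).as_rotvec();","w=(r.inv()*best).as_rotvec(); j6=o['joint_pos'][5];\n    if neg=='neg' and w[2]>0: w=w*(1-2*np.pi/np.linalg.norm(w))\n    print('j6',round(j6,2));")
open("h.py","w").write(s)
E
python3 - <<'E'
from h import *
plan([.5655,.124,.235],[.475,.88],neg="neg")
E
```

```text
j6 3.14
t 1.95 pos [ 0.4728 -0.0798  0.2376] n 21 turn [  -0.6   -7.7 -164.4] F [ 2.5 -0.5  1.2]
[2.1, -10.4, 1.1, -0.0, -0.4, -7.8]
[3.5, -10.0, 1.1, -0.0, -0.4, -7.8]
[4.9, -9.4, 1.1, -0.0, -0.4, -7.8]
[6.1, -8.7, 1.0, -0.0, -0.4, -7.8]
[7.2, -7.8, 1.0, -0.0, -0.4, -7.8]
[8.2, -6.7, 0.9, -0.0, -0.4, -7.8]
[9.1, -5.5, 0.9, -0.0, -0.4, -7.8]
[9.8, -4.2, 0.8, -0.0, -0.4, -7.8]
[10.2, -2.9, 0.7, -0.0, -0.4, -7.8]
[10.5, -1.4, 0.7, -0.0, -0.4, -7.8]
[10.6, 0.0, 0.6, -0.0, -0.4, -7.8]
[10.6, 1.5, 0.5, -0.0, -0.4, -7.8]
[10.3, 2.9, 0.5, -0.0, -0.4, -7.8]
[9.8, 4.3, 0.4, -0.0, -0.4, -7.8]
[9.1, 5.5, 0.3, -0.0, -0.4, -7.8]
[8.3, 6.7, 0.3, -0.0, -0.4, -7.8]
[7.3, 7.8, 0.2, -0.0, -0.4, -7.8]
[6.1, 8.7, 0.2, -0.0, -0.4, -7.8]
[4.9, 9.5, 0.2, -0.0, -0.4, -7.8]
[3.6, 10.0, 0.1, -0.0, -0.4, -7.8]
[2.2, 10.4, 0.1, -0.0, -0.4, -7.8]
```

Emit:
{"api": "jog_arm", "payload": {
  "deltas": [
    [[2,-10,1,-5.3,0.6,-4,60],[3,-10,1,0,0,-8.5,60],[5,-9,0,0,0,-8.5,60],[6,-9,0,0,0,-8.5,60],[7,-8,0,0,0,-8.5,60]]
  ]
}}

```text
clock: 2.45
eef_pos: [0.4949, -0.036, 0.2363]
tool_rot: [0.975, 0.223, 0.008, 0.005]
ft_force: [0.5, 0.1, -0.4]
grip_width: 0.0599
```

Emit:
{"api": "jog_arm", "payload": {
  "deltas": [
    [[8,-7,0,0,0,-8.5,60],[9,-5,0,0,0,-8.5,60],[10,-4,0,0,0,-8.5,60],[10,-3,0,0,0,-8.5,60],[11,-1,0,0,0,-8.5,60]]
  ]
}}

```text
clock: 2.95
eef_pos: [0.5157, 0.0132, 0.2364]
tool_rot: [0.826, 0.564, 0.004, 0.009]
ft_force: [0.2, -0.3, -0.2]
grip_width: 0.0601
```

Emit:
{"api": "jog_arm", "payload": {
  "deltas": [
    [[11,0,0,0,0,-8.5,60],[11,2,0,0,0,-8.5,60],[10,3,0,0,0,-8.5,60],[10,4,0,0,0,-8.5,60],[9,6,0,0,0,-8.5,60]]
  ]
}}

```text
clock: 3.45
eef_pos: [0.5339, 0.0645, 0.2362]
tool_rot: [0.562, 0.827, -0.0, 0.01]
ft_force: [0.1, 0.2, 0.0]
grip_width: 0.06
```

Run:
```python
from h import *
plan([.5655,.124,.235],[.475,.88],neg="neg")
```

```text
j6 1.32
t 3.45 pos [0.5339 0.0645 0.2362] n 6 turn [  0.2   1.2 -40. ] F [0.1 0.2 0. ]
[7.3, 8.6, 0.2, 0.0, 0.2, -6.7]
[6.2, 9.3, 0.2, 0.0, 0.2, -6.7]
[5.1, 10.0, 0.2, 0.0, 0.2, -6.7]
[3.9, 10.5, 0.2, 0.0, 0.2, -6.7]
[2.7, 10.9, 0.2, 0.0, 0.2, -6.7]
[1.4, 11.2, 0.2, 0.0, 0.2, -6.7]
```

Emit:
{"api": "jog_arm", "payload": {
  "deltas": [
    [[9,10,0,0,0.5,-8,60],[7,11,0,0,0.5,-8,60],[6,12,0,0,0.2,-8,60],[4,13,0,0,0,-8,60],[2,13,0,0,0,-8,60]]
  ]
}}

```text
clock: 3.95
eef_pos: [0.5626, 0.1247, 0.2365]
tool_rot: [0.231, 0.973, 0.002, 0.001]
ft_force: [0.6, 0.4, -0.1]
grip_width: 0.0598
```

Run:
```python
from h import *
plan([.5655,.124,.145],[.475,.88])
o=get_obs(); save(camera("wrist"),"pics/w1.png")
for d in masks_of("guard_knob","wrist"): print(d["conf"],d["at"])
print(proj("wrist",[[.5657,.124,.175],[.495,.163,.13],[.468,.0215,.115]],o))
```

```text
j6 0.68
t 3.95 pos [0.5626 0.1247 0.2365] n 3 turn [0.3 0.1 1.6] F [ 0.6  0.4 -0.1]
[-0.9, 0.1, 30.5, 0.1, 0.0, 0.5]
[-0.9, 0.1, 30.5, 0.1, 0.0, 0.5]
[-1.0, 0.2, 30.5, 0.1, 0.0, 0.5]
0.83 [259.6, 174.8]
[[256.57258236 214.30450693]
 [260.60869025  84.55744601]
 [ 86.91991764 137.56069179]]
```

View pics/w1.png

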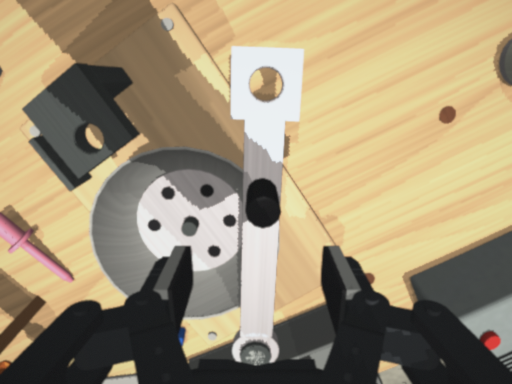

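The knob top is at (263,200) between the jaws, and the bar runs straight down the image. Eye (266,84) and lug hole (93,138) are within 6 px of prediction, about 2 mm. I'll descend, narrow the cage and swing.

Emit:
{"api": "jog_arm", "payload": {
  "deltas": [
    [[-1,0,30,0,0,0.5,60],[-1,0,30,0,0,0.5,60],[-1,0,30,0.3,0,0.5,45],[0,0,0,0,0,0,32],[0,0,0,0,0,0,32]]
  ]
}}

```text
clock: 4.55
eef_pos: [0.5658, 0.122, 0.1464]
tool_rot: [0.254, 0.967, 0.0, 0.003]
ft_force: [2.1, 1.2, 1.9]
grip_width: 0.0318
```

Emit:
{"api": "jog_arm", "payload": {
  "deltas": [
    [[-0.6,-14,0,0,0,-5,32],[-0.6,-14,0,0,0,-5,32],[-0.6,-14,0,0,0,-5,32],[0,0,0,0,0,0,32]]
  ]
}}

```text
clock: 4.95
eef_pos: [0.5532, 0.0833, 0.1534]
tool_rot: [0.123, 0.992, 0.002, 0.008]
ft_force: [0.3, 0.6, 0.2]
grip_width: 0.0321
```

Run:
```python
from h import *
o=get_obs()
c=np.array([.705,.0496])-.160*np.array([.993,.118])
print("knob at q=0",c)
p=np.array(o["eef_pos"])[:2]-[.705,.0496];print("r,q",np.hypot(*p),np.pi-np.arctan2(p[1],p[0])+.118)
plan([*c,.145],[-.118,.993])
```

```text
knob at q=0 [0.54612 0.03072]
r,q 0.15552825196245781 0.33652188994012866
j6 0.4
t 4.95 pos [0.5532 0.0833 0.1534] n 3 turn [  0.2   0.9 -20.9] F [0.3 0.6 0.2]
[-2.0, -17.6, 2.7, 0.1, 0.3, -7.0]
[0.2, -17.7, 2.7, 0.1, 0.3, -7.0]
[2.3, -17.5, 2.8, 0.1, 0.3, -7.0]
```

Emit:
{"api": "jog_arm", "payload": {
  "deltas": [
    [[-0.3,-13,4,0,0.3,-5,32],[0,-13,3,0,0.3,-5,32],[0.3,-13,3,0,0.2,-5,32],[0,-10,1,0,0,-5,32],[0,0,0,0,0,0,32]]
  ]
}}

```text
clock: 5.45
eef_pos: [0.553, 0.0375, 0.152]
tool_rot: [-0.052, 0.999, 0.005, 0.01]
ft_force: [0.5, 0.7, 0.8]
grip_width: 0.0321
```

Run:
```python
from h import *
plan([.5461,.0307,.145],[-.118,.993])
```

```text
j6 -0.04
t 5.45 pos [0.553  0.0375 0.152 ] n 1 turn [ 0.6  1.2 -0.9] F [0.5 0.7 0.8]
[7.7, -6.1, 6.8, 0.6, 1.2, -0.9]
```

Emit:
{"api": "jog_arm", "payload": {
  "deltas": [
    [[5,-4,4,0.5,1,-0.9,32],[1,-4,2,0,0,0,32],[0,-3,0,0,0,0,32]]
  ]
}}

```text
clock: 5.75
eef_pos: [0.5495, 0.0278, 0.1481]
tool_rot: [-0.058, 0.998, 0.001, 0.003]
ft_force: [-0.1, 1.4, -0.1]
grip_width: 0.0325
```

Emit:
{"api": "jog_arm", "payload": {
  "deltas": [
    [[0,-3,0,0,0,0,32],[0,-3,0,0,0,0,32]]
  ]
}}

```text
clock: 5.95
eef_pos: [0.5495, 0.0273, 0.1479]
tool_rot: [-0.059, 0.998, 0.007, 0.002]
ft_force: [-1.2, 9.8, 0.4]
grip_width: 0.0321
```

Run:
```python
from h import *
plan([.5461,.0307,.145],[-.118,.993])
o=get_obs(); s=camera("top"); t=camera("side")
save(np.hstack([cv2.resize(s[105:265,140:250],None,fx=3,fy=3,interpolation=2),cv2.resize(t[170:330,140:280+80],None,fx=2,fy=3,interpolation=2)])[:,:790],"pics/c2.png")
```

```text
j6 -0.08
t 5.95 pos [0.5495 0.0273 0.1479] n 1 turn [ 0.8  0.3 -0. ] F [-1.2  9.8  0.4]
[3.0, 3.7, 2.9, 0.8, 0.3, -0.0]
```

View pics/c2.png

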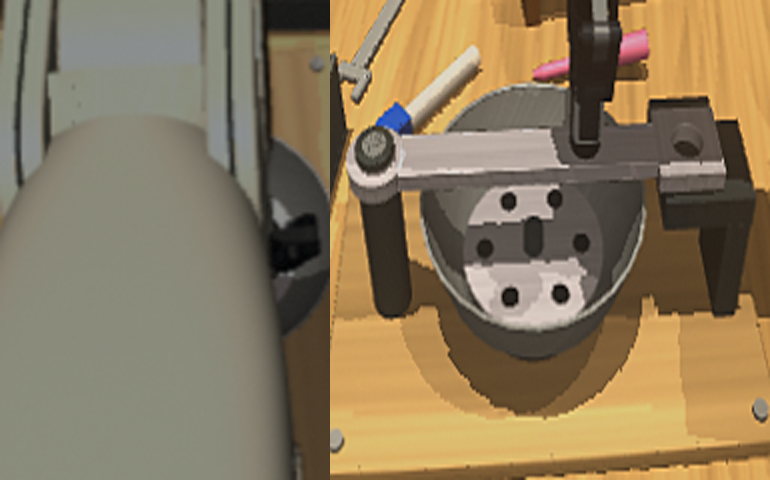

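The bar is on its stop: the push force rose to 9.8 N without further motion, at the expected position. The eye shows over the lug at (685,137) in the crop. I'll centre the cage on the knob, rise and look from the wrist.

Emit:
{"api": "jog_arm", "payload": {
  "deltas": [
    [[0,4,0,0,0,0,34],[0,0,0,0,0,0,40],[0,0,-30,0.5,0,0,40],[0,0,-40,0,0,0,40],[0,0,-40,0,0,0,40]]
  ]
}}

```text
clock: 6.55
eef_pos: [0.5441, 0.0292, 0.2529]
tool_rot: [-0.058, 0.998, 0.0, -0.006]
ft_force: [-0.0, 0.1, 0.7]
grip_width: 0.0402
```

Emit:
{"api": "jog_arm", "payload": {
  "deltas": [
    [[0,0,-10,0,0,0,60],[0,0,0,0,0,0,85]]
  ]
}}

```text
clock: 6.75
eef_pos: [0.5472, 0.0282, 0.2692]
tool_rot: [-0.057, 0.998, -0.0, -0.001]
ft_force: [0.1, -0.2, 0.4]
grip_width: 0.0673
```

Run:
```python
from h import *
camera("wrist")
o=get_obs(); im=camera("wrist"); save(im,"pics/w2.png"); np.save("o2.npy",o)
print(np.round(o["eef_pos"],4),o["clock"])
th=.118; piv=np.array([.705,.0496]); e=piv-.24*np.array([np.cos(th),np.sin(th)]); k=piv-.16*np.array([np.cos(th),np.sin(th)])
print(e,proj("wrist",[[*piv,.138],[*k,.175],[*e,.13],[*e,.115]],o))
plan([.5820,-.266,.26],[-.304,.953])
```

```text
[0.547  0.0283 0.2687] 6.8
[0.46666894 0.02134568] [[259.27981184 331.65888557]
 [259.42234288 193.06499794]
 [258.86616892  80.25758405]
 [258.75949007  80.25625191]]
j6 -0.06
t 6.85 pos [0.5463 0.0284 0.2673] n 7 turn [  0.   -0.2 -11.2] F [-0.4 -0.8 -0.2]
[-0.3, -42.4, 1.1, 0.0, -0.0, -1.6]
[0.9, -42.4, 1.1, 0.0, -0.0, -1.6]
[2.1, -42.3, 1.1, 0.0, -0.0, -1.6]
[3.2, -42.2, 1.1, 0.0, -0.0, -1.6]
[4.4, -42.1, 1.1, 0.0, -0.0, -1.6]
[5.6, -42.0, 1.1, 0.0, -0.0, -1.6]
[6.8, -41.8, 1.1, 0.0, -0.0, -1.6]
```

View pics/w2.png

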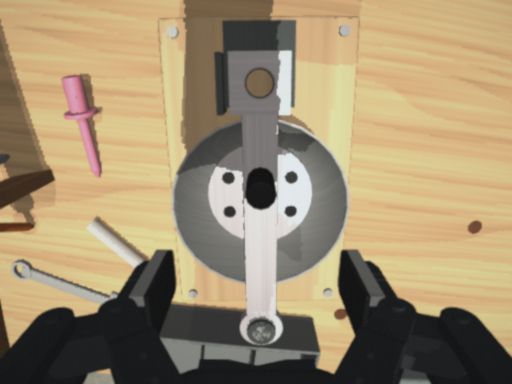

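The bar is shut. Its edge lies against the tab at (220,85), and the eye hole at (259,82) shows plywood clear through, against a prediction of (259,80). Now the pin.

Emit:
{"api": "jog_arm", "payload": {
  "deltas": [
    [[0,-42,0,0,0,-1.6,85],[1,-42,0,0,0,-1.6,85],[2,-42,0,0,0,-1.6,85],[3,-42,0,0,0,-1.6,85],[4,-42,0,0,0,-1.6,85]]
  ]
}}

```text
clock: 7.35
eef_pos: [0.5698, -0.1804, 0.2563]
tool_rot: [-0.135, 0.991, 0.003, -0.01]
ft_force: [0.6, 0.6, 0.3]
grip_width: 0.0849
```

Emit:
{"api": "jog_arm", "payload": {
  "deltas": [
    [[6,-42,0,0,0,-1.6,85],[7,-40,0,0,0,-1.6,85],[0,0,0,0,0,0,85]]
  ]
}}

```text
clock: 7.65
eef_pos: [0.5771, -0.2708, 0.2465]
tool_rot: [-0.161, 0.987, 0.006, -0.016]
ft_force: [0.8, -0.4, 0.2]
grip_width: 0.0851
```

Run:
```python
from h import *
camera("wrist")
o=get_obs(); im=camera("wrist"); save(im,"pics/w3.png")
print(np.round(o["eef_pos"],4),o["clock"])
print(proj("wrist",[[.582,-.266,.155],[.582,-.266,.115],[.508,-.293,.118]],o))
for d in masks_of("drop_pin","wrist"):
    v,u=np.nonzero(d["pixels"]); print(round(d["conf"],2),d["at"],u.min(),u.max(),v.min(),v.max())
plan([.5820,-.266,.20],[-.304,.953])
```

```text
[ 0.5769 -0.2685  0.2462] 7.7
[[254.56560816 205.46134059]
 [253.95086202 190.09245772]
 [251.23333224  94.99780639]]
0.9 [248.3, 189.7] 228 270 168 217
0.72 [340.3, 143.4] 321 361 102 204
0.68 [219.7, 245.4] 202 238 228 262
j6 -0.76
t 7.8 pos [ 0.5775 -0.2655  0.2481] n 2 turn [ 1.  -1.6  1.1] F [1.2 0.9 0. ]
[-2.7, -1.4, 24.0, 0.5, -0.8, 0.6]
[-2.4, -1.1, 24.0, 0.5, -0.8, 0.6]
```

View pics/w3.png

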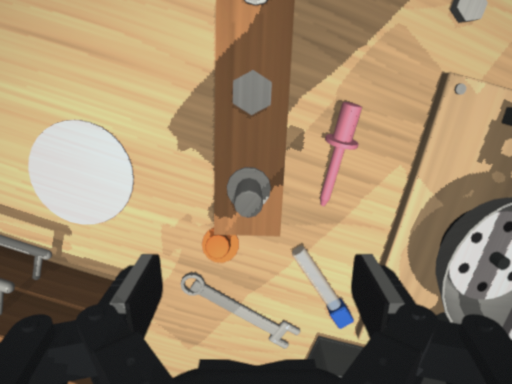

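The steel pin's grip top is at (248,203), hanging in the rack (predicted 254,205). The orange decoy leans on the rack's end with its head at (220,243). I'll check clearance to it before going down.

Run:
```python
from h import *
camera("wrist")
o=get_obs(); r=R.from_quat(o["tool_rot"])
ds=masks_of("drop_pin","wrist")
for d in ds:
    v,u=np.nonzero(d["pixels"]); print(d["at"],u.min(),u.max(),v.min(),v.max())
print(np.round(o["eef_pos"],4))
print(proj("wrist",[[.582,-.266,.155],[.582,-.266,.115]],o))
pin=atz("wrist",(248,204),.155,o)
print("pin",pin)
for z in (.09,.11,.13):
    q=atz("wrist",(218,243),z,o); print(z,q,"in tool rel pin mm",np.round(r.inv().apply(q-[.582,-.266,z])*1000))
save(camera("side")[90:200,190:300],"pics/s3.png")
plan([.5820,-.266,.20],[-.304,.953])
```

```text
[216.0, 242.4] 200 236 227 259
[337.1, 140.2] 318 358 100 203
[246.4, 186.1] 225 267 165 213
[ 0.5779 -0.2648  0.2491]
[[250.50841161 201.05929348]
 [250.51232723 186.2383461 ]]
pin [ 0.5848004  -0.26704079  0.155     ]
0.09 [ 0.65445307 -0.27557781  0.09      ] in tool rel pin mm [-65. -32.  -2.]
0.11 [ 0.64467126 -0.27663127  0.11      ] in tool rel pin mm [-56. -30.  -2.]
0.13 [ 0.63488944 -0.27768473  0.13      ] in tool rel pin mm [-46. -28.  -2.]
j6 -0.76
t 7.95 pos [ 0.5785 -0.2643  0.2504] n 2 turn [ 0.8 -1.5  1.3] F [-0.2  0.   0.3]
[-2.0, -1.7, 25.1, 0.4, -0.7, 0.6]
[-1.7, -1.5, 25.2, 0.4, -0.7, 0.6]
```

Emit:
{"api": "jog_arm", "payload": {
  "deltas": [
    [[-3,-2,25,0.8,-1.5,1.2,65],[-2,-1,25,0,0,0,60],[0,0,25,0,0,0,60],[0,0,25,0,0,0,60],[0,0,0,0,0,0,60]]
  ]
}}

```text
clock: 8.45
eef_pos: [0.5866, -0.2581, 0.1524]
tool_rot: [-0.159, 0.987, -0.002, 0.004]
ft_force: [-0.6, 0.8, -1.3]
grip_width: 0.0597
```

Run:
```python
from h import *
plan([.583,-.2665,.122],[-.304,.953])
```

```text
j6 -0.73
t 8.45 pos [ 0.5866 -0.2581  0.1524] n 1 turn [-0.3  0.5  0.6] F [-0.6  0.8 -1.3]
[6.3, -6.7, 30.4, -0.3, 0.5, 0.6]
```

Emit:
{"api": "jog_arm", "payload": {
  "deltas": [
    [[6,-7,0,-0.3,0.5,0.6,60],[0,0,10,0,0,0,60],[0,0,10,0,0,0,60],[0,0,5,0,0,0,60]]
  ]
}}

```text
clock: 8.85
eef_pos: [0.5861, -0.2665, 0.132]
tool_rot: [-0.155, 0.988, -0.003, 0.003]
ft_force: [0.1, -0.3, -0.8]
grip_width: 0.0601
```

Run:
```python
from h import *
plan([.583,-.2665,.122],[-.304,.953])
```

```text
j6 -0.74
t 8.85 pos [ 0.5861 -0.2665  0.132 ] n 1 turn [-0.3  0.3  0.2] F [ 0.1 -0.3 -0.8]
[3.0, 1.0, 9.9, -0.3, 0.3, 0.2]
```

Emit:
{"api": "jog_arm", "payload": {
  "deltas": [
    [[4,1,6,-0.3,0.3,0,60],[1,0,4,0,0,0,60],[0,0,1,0,0,0,30],[0,0,0,0,0,0,10],[0,0,0,0,0,0,10]]
  ]
}}

```text
clock: 9.35
eef_pos: [0.581, -0.2686, 0.1203]
tool_rot: [-0.155, 0.988, -0.001, 0.0]
ft_force: [0.9, -0.5, -1.3]
grip_width: 0.0205
```

Emit:
{"api": "jog_arm", "payload": {
  "deltas": [
    [[0,0,0,0,0,0,10],[0,0,0,0,0,0,10],[0,0,0,0,0,0,10]]
  ]
}}

```text
clock: 9.65
eef_pos: [0.5809, -0.2687, 0.1202]
tool_rot: [-0.155, 0.988, -0.001, 0.0]
ft_force: [-0.1, -1.5, -0.0]
grip_width: 0.0206
```

Emit:
{"api": "jog_arm", "payload": {
  "deltas": [
    [[0,0,-15,0,0,0,10],[0,0,-25,0,0,0,10],[0,0,-25,0,0,0,10],[0,0,-25,0,0,0,10],[0,0,-25,0,0,0,10]]
  ]
}}

```text
clock: 10.15
eef_pos: [0.5792, -0.2681, 0.2299]
tool_rot: [-0.154, 0.988, 0.001, -0.005]
ft_force: [0.5, -0.0, -3.4]
grip_width: 0.0206
```

Emit:
{"api": "jog_arm", "payload": {
  "deltas": [
    [[0,0,-25,0,0,0,10],[0,0,-20,0,0,0,10],[0,0,0,0,0,0,10]]
  ]
}}

```text
clock: 10.45
eef_pos: [0.5803, -0.2673, 0.2793]
tool_rot: [-0.155, 0.988, 0.001, -0.003]
ft_force: [-0.5, 0.1, -2.3]
grip_width: 0.0204
```

Run:
```python
from h import *
o=get_obs(); print(o["eef_pos"],o["grip_width"],o["ft_force"])
p=np.array(o["eef_pos"]); im=camera("side")
print(proj("side",[p,p-[0,0,.09]]))
uv=proj("side",[p])[0].astype(int)
a=cv2.resize(im[max(0,uv[1]-40):uv[1]+110,uv[0]-60:uv[0]+60],None,fx=4,fy=4,interpolation=2)
save(a,"pics/s4.png"); print(max(0,uv[1]-40),uv[0]-60)
e=np.array([.4667,.0213]); plan([*e,.262],[-.118,.993])
w=np.load("o2.npy",allow_pickle=True).item(); print("eye from wrist",atz("wrist",(259.3,82),.13,w))
```

```text
[ 0.58025796 -0.26726628  0.27929049] 0.020406538127642208 [-0.4951412   0.07757767 -2.27842926]
[[257.83354585  52.57820016]
 [256.72371847  95.44213026]]
12 197
j6 -0.74
t 10.5 pos [ 0.5797 -0.267   0.2774] n 7 turn [ 0.2 -0.5 11. ] F [ 0.1 -0.3 -2.6]
[2.8, 44.1, 2.4, 0.0, -0.1, 1.6]
[4.0, 44.1, 2.4, 0.0, -0.1, 1.6]
[5.2, 43.9, 2.4, 0.0, -0.1, 1.6]
[6.4, 43.8, 2.3, 0.0, -0.1, 1.6]
[7.6, 43.6, 2.3, 0.0, -0.1, 1.6]
[8.8, 43.4, 2.3, 0.0, -0.1, 1.6]
[10.0, 43.1, 2.2, 0.0, -0.1, 1.6]
eye from wrist [0.46806994 0.02186677 0.13      ]
```

View pics/s4.png

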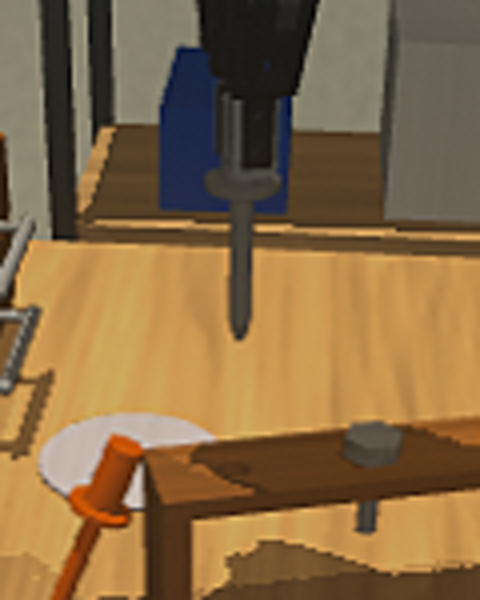

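The long steel pin is held upright, with its tip at (257,96) in the side image against a prediction of (257,95). The tip is therefore about 90 mm below the TCP. I'll carry it to the eye.

Emit:
{"api": "jog_arm", "payload": {
  "deltas": [
    [[3,40,0,0,0,1.6,10],[4,40,0,0,0,1.6,10],[5,40,0,0,0,1.6,10],[6,40,0,0,0,1.6,10],[7,40,0,0,0,1.6,10]]
  ]
}}

```text
clock: 11.0
eef_pos: [0.5003, -0.0769, 0.2647]
tool_rot: [-0.078, 0.997, 0.005, -0.013]
ft_force: [0.7, 0.1, -3.1]
grip_width: 0.0207
```

Run:
```python
from h import *
plan([.4674,.0216,.255],[-.118,.993])
```

```text
j6 -0.31
t 11.0 pos [ 0.5003 -0.0769  0.2647] n 3 turn [ 0.7 -1.5  2.2] F [ 0.7  0.1 -3.1]
[5.6, 34.1, 3.8, 0.2, -0.5, 0.7]
[6.1, 34.0, 3.6, 0.2, -0.5, 0.7]
[6.6, 34.0, 3.4, 0.2, -0.5, 0.7]
```

Emit:
{"api": "jog_arm", "payload": {
  "deltas": [
    [[6,32,0,0.2,-0.5,0.7,10],[6,30,0,0.2,-0.5,0.7,10],[6,25,0,0.2,-0.5,0.7,10],[0,0,0,0,0,0,10],[0,0,0,0,0,0,10]]
  ]
}}

```text
clock: 11.5
eef_pos: [0.4596, 0.015, 0.2565]
tool_rot: [-0.063, 0.998, 0.003, -0.008]
ft_force: [0.2, -0.4, -2.7]
grip_width: 0.0207
```

Run:
```python
from h import *
plan([.4674,.0216,.235],[-.118,.993])
```

```text
j6 -0.1
t 11.5 pos [0.4596 0.015  0.2565] n 1 turn [ 0.4 -0.9  0.5] F [ 0.2 -0.4 -2.7]
[-8.9, 5.5, 21.4, 0.4, -0.9, 0.5]
```

Emit:
{"api": "jog_arm", "payload": {
  "deltas": [
    [[-9,5.5,5,0.4,-0.9,0.5,10],[0,0,5,0,0,0,10],[0,0,5,0,0,0,10],[0,0,0,0,0,0,10]]
  ]
}}

```text
clock: 11.9
eef_pos: [0.4684, 0.02, 0.2373]
tool_rot: [-0.057, 0.998, -0.001, -0.002]
ft_force: [-0.4, 0.8, -2.5]
grip_width: 0.0202
```

Run:
```python
from h import *
plan([.4674,.0216,.225],[-.118,.993])
o=get_obs();p=np.array(o["eef_pos"]);r=R.from_quat(o["tool_rot"]);tip=p+r.apply([0,0,.09]);print("tip",tip)
s=camera("side"); w=camera("wrist")
print(proj("side",[tip,[.4674,.0216,.13]]),proj("wrist",[tip,[.4674,.0216,.13]],o))
save(np.hstack([cv2.resize(s[130:280,270:370],None,fx=4,fy=4,interpolation=2)[:600],cv2.resize(w[0:384,130:386],(400,600))]),"pics/c3.png")
```

```text
j6 -0.07
t 11.9 pos [0.4684 0.02   0.2373] n 1 turn [-0.1 -0.2 -0.3] F [-0.4  0.8 -2.5]
[0.8, 1.7, 12.3, -0.1, -0.2, -0.3]
tip [0.46812652 0.01984234 0.14726661]
[[320.30044825 206.78507006]
 [319.42334927 215.83117037]] [[255.81539217 195.28535601]
 [258.23774699 187.44224541]]
```

View pics/c3.png

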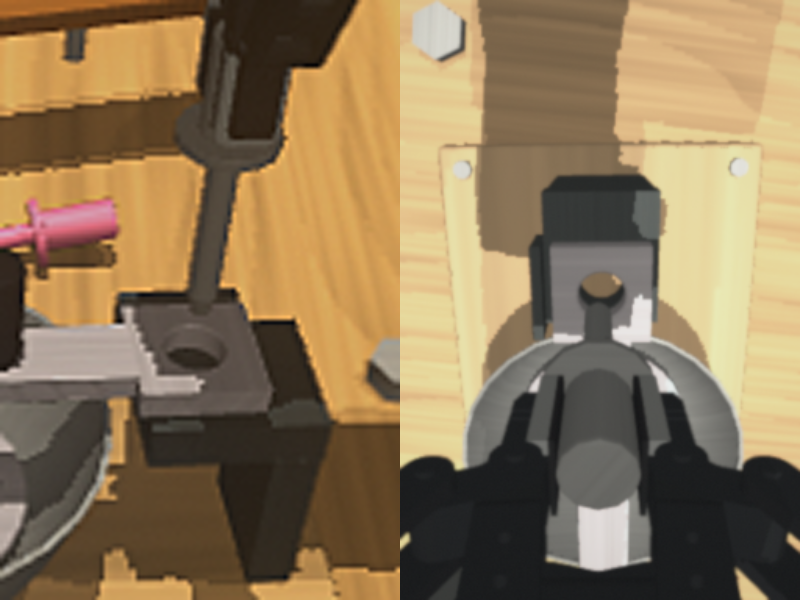

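The tip (side 320.5,207) and eye hole (side 318.8,217; wrist 258.6,186) agree with prediction to about 1–2 px. The tip is 1–2 mm off centre against 6 mm of clearance. Inserting gently.

Emit:
{"api": "jog_arm", "payload": {
  "deltas": [
    [[1,1.7,4,0,0,0,10],[0,0,6,0,0,0,10],[0,0,6,0,0,0,10],[0,0,6,0,0,0,10]]
  ]
}}

```text
clock: 12.4
eef_pos: [0.4686, 0.0211, 0.2158]
tool_rot: [-0.056, 0.998, -0.001, 0.001]
ft_force: [0.2, -0.1, -2.0]
grip_width: 0.0206
```

Run:
```python
from h import *
plan([.4674,.0216,.19],[-.118,.993])
```

```text
j6 -0.07
t 12.4 pos [0.4686 0.0211 0.2158] n 1 turn [-0.1  0.1 -0.3] F [ 0.2 -0.1 -2. ]
[1.1, 0.6, 25.8, -0.1, 0.1, -0.3]
```

Emit:
{"api": "jog_arm", "payload": {
  "deltas": [
    [[1.2,0.6,6,0,0,0,10],[0.3,0,8,0,0,0,10],[0.3,0,8,0,0,0,10],[0,0,8,0,0,0,10]]
  ]
}}

```text
clock: 12.8
eef_pos: [0.4663, 0.0216, 0.1831]
tool_rot: [-0.056, 0.998, -0.001, 0.0]
ft_force: [0.5, 0.7, -1.9]
grip_width: 0.0204
```

Run:
```python
from h import *
plan([.4674,.0216,.143],[-.118,.993])
```

```text
j6 -0.07
t 12.8 pos [0.4663 0.0216 0.1831] n 1 turn [-0.1  0.  -0.3] F [ 0.5  0.7 -1.9]
[-1.1, -0.0, 40.1, -0.1, 0.0, -0.3]
```

Emit:
{"api": "jog_arm", "payload": {
  "deltas": [
    [[-1,0,9,0,0,0,10],[0,0,9,0,0,0,10],[0,0,9,0,0,0,10],[0,0,8,0,0,0,10]]
  ]
}}

```text
clock: 13.2
eef_pos: [0.4672, 0.0216, 0.1445]
tool_rot: [-0.056, 0.998, -0.001, 0.0]
ft_force: [-1.0, -0.2, -2.7]
grip_width: 0.0205
```

Emit:
{"api": "jog_arm", "payload": {
  "deltas": [
    [[0,0,2,0,0,0,10],[0,0,2,0,0,0,10]]
  ]
}}

```text
clock: 13.4
eef_pos: [0.4666, 0.0216, 0.1398]
tool_rot: [-0.056, 0.998, -0.001, -0.001]
ft_force: [-6.8, -0.2, 21.2]
grip_width: 0.0203
```

The collar is seated: Fz is +21 N at TCP z≈0.140, the expected height. I'll ease off, release and rise.

Emit:
{"api": "jog_arm", "payload": {
  "deltas": [
    [[0,0,-1,0,0,0,10],[0,0,0,0,0,0,45],[0,0,0,0,0,0,45],[0,0,0,0,0,0,45]]
  ]
}}

```text
clock: 13.8
eef_pos: [0.4688, 0.0216, 0.1431]
tool_rot: [-0.056, 0.998, -0.001, 0.002]
ft_force: [0.7, -0.0, 0.6]
grip_width: 0.045
```

Emit:
{"api": "jog_arm", "payload": {
  "deltas": [
    [[0,0,-15,0,0,0,45],[0,0,-30,0,0,0,45],[0,0,-40,0,0,0,45],[0,0,-30,0,0,0,45],[20,0,-20,0,0,0,45]]
  ]
}}

```text
clock: 14.3
eef_pos: [0.4476, 0.0196, 0.2794]
tool_rot: [-0.056, 0.998, -0.001, -0.001]
ft_force: [0.3, 0.2, -0.5]
grip_width: 0.0452
```

Emit:
{"api": "jog_arm", "payload": {
  "deltas": [
    [[0,-40,0,0,0,0,45],[0,-40,0,0,0,0,45],[0,-40,0,0,0,0,45],[0,-20,0,0,0,0,45],[0,0,0,0,0,0,45]]
  ]
}}

```text
clock: 14.8
eef_pos: [0.4663, -0.1229, 0.2866]
tool_rot: [-0.059, 0.998, -0.002, 0.006]
ft_force: [-0.0, 0.8, 0.2]
grip_width: 0.045
```

Run:
```python
from h import *
o=get_obs();print(o["clock"],o["eef_pos"],o["ft_force"])
s=camera("side"); t=camera("top")
e=[.4672,.0216]
print("pred side top/collar/tip",proj("side",[[*e,.175],[*e,.135],[*e,.05]]),"top",proj("top",[[*e,.175]]))
for c in("side","top"):
    for d in masks_of("drop_pin",c):
        v,u=np.nonzero(d["pixels"]);print(c,round(d["conf"],2),np.round(d["at"]),u.min(),u.max(),v.min(),v.max())
save(np.hstack([cv2.resize(s[150:300,230:360],None,fx=3,fy=3,interpolation=2),cv2.resize(t[112:262,140:255],None,fx=3,fy=3,interpolation=2)]),"pics/c4.png")
```

```text
14.8 [ 0.46632648 -0.12290074  0.28657202] [-0.0067823   0.80348688  0.20233304]
pred side top/collar/tip [[323.42761898 193.66401501]
 [319.96612221 213.47948568]
 [313.42993025 250.36645258]] top [[215.62161772 235.37855716]]
side 0.98 [276. 189.] 242 298 180 196
side 0.86 [322. 213.] 307 331 190 251
side 0.67 [222. 138.] 208 231 121 166
top 0.73 [216. 238.] 208 224 228 244
```

View pics/c4.png

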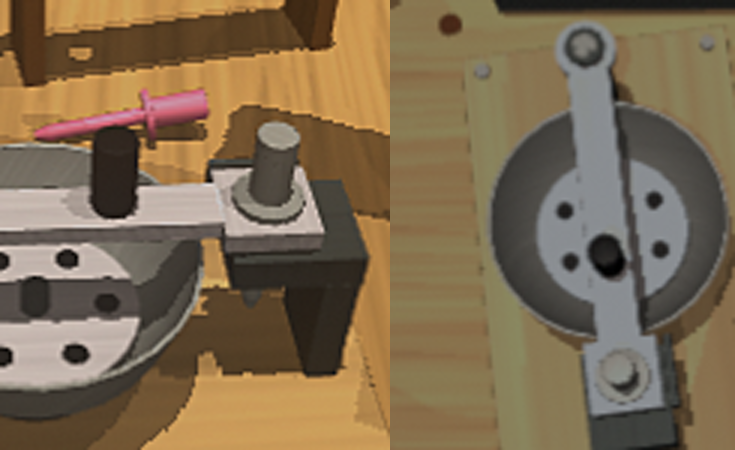

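The pin stands upright through the eye. Its collar lies flat on the bar at side (320,216), and the tip shows below the lug at row 251 against 250 predicted for fully home. The bar is still beside its stop tab, and the gripper is clear with no contact force. Handing in.

```bash
python3 -c "
from workcell import *
print(job_done())"
```

```text
the job is handed in; nothing more can be done
None
```

The guard bar is shut on its stop and the long drop pin is through both holes with its collar on the bar. I handed the job in at about 15 s of the 58 s allowed.

- **Bar:** I swung it by the knob until the push force rose to 9.8 N without further motion. The wrist view afterwards showed the eye hole clear through, within about 2 px of where it should be.
- **Pin:** I took the long steel pin from the rack and lowered it through the eye and lug. It seated with 21 N upward force at the expected height, then I let go and moved away.
- **Last checks:** The side image has the tip at row 251, against 250 predicted for fully home. The collar lies flat on the bar, the bar is still against its tab, and the contact force on the gripper is near zero.

Three things did not go as expected:

- **Joint 6:** It ran into its range end (3.14 rad) on the first approach, so I switched to the half-turn-equivalent grasp.
- **Decoys:** The pink and orange pins toppled early on. At that point the gripper was well away from them and the wrist forces were near zero. At my last look both were still on the table, orange leaning on the rack.
- **Grip width:** It read 20.5 mm against the 22 mm given for the pin. The position, the visible shank length and the seating height all matched the long pin.

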